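# Make up two fragrance kits

### The arm

A 7-joint arm with a two-finger parallel gripper is mounted at the origin on the work surface. World frame = base frame: x ahead of the robot, y to its left, z up, the work surface at z = 0. Lengths are in m, angles in rad, forces in N, time in s.
With the tool pointing down it reaches from about 0.4 to 0.875 m from the base axis. Payload 4.4 kg.
Tool frame: the origin (TCP) lies at the very end of the fingers, on their centre line; the grasp point (between the pads) lies 19 mm behind it; x points along the fingers, y is the direction in which the jaws open and shut, and the axes are right-handed (so a half turn about x gives the same grasp; the last joint's range is limited). The gripper opens to 85 mm and grips with 20 to 120 N. Pads are 22 mm wide; open, the fingers measure 114 mm over their backs; the gripper's body (76 mm by 85 mm) begins 54 mm behind the grasp point. The pads swing forward as they close: fully open they stand 13 mm farther back than shut.
Start: joints at [1.249, 0.628, 0.038, 1.517, -0.027, 0.996, -0.02], TCP at [0.164, -0.629, 0.231] pointing down, gripper open.
Joint ranges: [-3.06, 3.06], [-0.37, 2.12], [-1.25, 1.32], [0.18, 2.47], [-1.1, 4.24], [0.23, 1.98], [-2.94, 2.94]. Speed limits (rad/s): [2.57, 2.57, 3.14, 3.14, 3.14, 3.14, 3.14].

### API

Orientations are given as a rotation vector (axis times angle).
In Python, from rig import status, imaging, ticket gives the robot as it stands. The module is installed in compiled form; this text tells all that it offers.
- The arm moves only by the shell command python3 -m crank 'ROWS'. ROWS is JSON, a list that holds one entry, the list of rows, each a list of 7 numbers: the shift along the tool's x, y, z in mm, then the turn, a rotation vector about the tool's x, y, z in rad, then the finger opening in mm, from 0 to 85.4. A call has 1 to 8 rows; each row is the pose to reach, as a shift and turn from the pose commanded when the call began, along the tool's axes at that moment; what a row does not reach only later rows make up. A row lasts 1/8 s, in which the tool goes at most 62.5 mm and 10.7 degrees, less where a joint would pass 70% of its speed; a pose out of reach is approached as far as the arm can. A call with a gripper value outside its range is refused whole. The fingers move at their own pace and stop on an object; the grip force is fixed at half the most. Time passes only in rows, so rows that repeat a pose let the fingers close. It gives the time, the measured TCP pose, the force and the opening at its end, in the units of the state.
- status.sense(): the state, without advancing time (a new reading comes with each control period).
- imaging.grab_frame(name): name is "scene" or "top"; returns a dict with "img" (420x560x3 uint8, red, green, blue), "z_map" (420x560 float32, m along the optical axis (not along the pixel's ray), 0 where there is no reading), "vfov" (degrees; the focal length in pixels is half the picture's height over the tangent of half this angle, whatever the lens; pixels are square), "cx", "cy" (the principal point, pixels), "R" (3x3) and "t" (3): a world point X has camera coordinates R X + t. Camera axes: x right, y down, z forward; pixel columns grow to the right and rows downward; lengths in m; the calibration is good to about 2 mm. A picture is of the moment at which its call begins.
- ticket.sign_off(): hands the job in, once; it reports no verdict.
The state is a dict: "time_s": time; "qpos": joint angles; "qvel": joint speeds; "tau": joint torques, N m; "tool_pos": TCP position; "tool_rot": TCP orientation; "contact_force": force on the tool from outside, world axes, zero at the start; "moment": the same for the moment, N m; "grip_width": finger opening in m.
Only numpy, scipy, OpenCV 4.12 (cv2) and the standard library are available. Lean on these libraries where they do the work, as an engineer would, in place of code of your own. Each camera call takes 0.05 s, during which the arm holds its last target.

### The job

Make up the two kits from the things standing on the open bench (not from the stock tray along the back): the long three-compartment tray gets the tall amber bottle, the white cream jar and the clear vial, with the jar in the middle compartment; the two-compartment tray gets the small black-capped amber bottle and the glass-stoppered amber bottle. Each stands upright on the floor of a compartment of its own; leave the steel pot, the wide amber jar and the glass cup where they are.

Things in the scene. Friction and masses are not known exactly. Their poses are not given: they have to be found in the camera images.
- tall_bottle_mid (a point): Tall amber glass bottle with black cap and blank paper band: 108 mm high, the largest of the capped bottles on the open table. Straight round body 44 mm in diameter up to 76 mm, then a shoulder and a cap 30 mm in diameter. About 150 g. Stands upright on the table at the start, loose; z of this point is up, its yaw is arbitrary. This point is its centre, half-way up.
- small_bottle_mid (a point): Small amber glass bottle with black cap and blank paper band, same form as the tall one but 80 mm high and slimmer: straight round body 36 mm in diameter up to 52 mm, cap 24 mm in diameter. About 70 g. Stands upright on the table at the start, loose; z of this point is up, its yaw is arbitrary. This point is its centre, half-way up.
- stopper_bottle_mid (a point): Stoppered apothecary bottle, all amber glass (no black cap): 74 mm high, straight round body 44 mm in diameter up to 46 mm, narrow neck and a flared glass stopper 32 mm in diameter at the top. About 110 g. Stands upright on the table at the start, loose; z of this point is up, its yaw is arbitrary. This point is its centre, half-way up.
- cream_jar_mid (a point): Squat white cream jar with white screw lid: 46 mm high, straight and round, 53 to 54 mm in diameter over its whole height. About 120 g. Stands upright on the table at the start, loose; z of this point is up, its yaw is arbitrary. This point is its centre, half-way up.
- vial_mid (a point): Slim clear glass vial with black cap, no paper band: 66 mm high, straight round body 26 mm in diameter up to 50 mm, cap 20 mm in diameter. About 35 g. Stands upright on the table at the start, loose; z of this point is up, its yaw is arbitrary. This point is its centre, half-way up.
- pot_mid (a point): Round steel pot with a flat lid and ball knob, 66 mm high over the knob, 62 mm in diameter. Not part of any kit: must stay where it is. Stands upright on the table at the start, loose; z of this point is up, its yaw is arbitrary. This point is its centre, half-way up.
- wide_jar_mid (a point): Wide-mouth amber jar with a wide black lid, 74 mm high, 62 mm in diameter. Not part of any kit: must stay where it is. Stands upright on the table at the start, loose; z of this point is up, its yaw is arbitrary. This point is its centre, half-way up.
- beaker_mid (a point): Open clear glass cup, 62 mm high, rim 54 mm in diameter, thin walls. (Spatulas and paper strips near the work lie flat, under 5 mm high.) Not part of any kit: must stay where it is. Stands upright on the table at the start, loose; z of this point is up, its yaw is arbitrary. This point is its centre, half-way up.
- tray3: The long dark walnut kit tray with cork floor and THREE square compartments in a row, 75 mm x 215 mm. Floor 4 mm thick; outer walls and dividers 5 mm thick, tops 12 mm above the table. Compartments 65 x 65 mm inside. Fixed. Origin: centre of its underside, on the table; z up, the row runs along y, compartment centres at y = -70, 0 and +70 mm.
- tray2: The short dark walnut kit tray with cork floor and TWO square compartments in a row, 75 mm x 145 mm. Floor 4 mm thick; outer walls and dividers 5 mm thick, tops 12 mm above the table. Compartments 65 x 65 mm inside. Fixed. Origin: centre of its underside, on the table; z up, the row runs along y, compartment centres at y = -35 and +35 mm.
Mind the look-alikes: they are no part of the job. What is shaped like the part that bears tall_bottle_mid but purple is not meant.

How it is judged:
By the outcome, as a careful person would: the job done as asked, in the order asked, and still so for the second after the job is handed in, with the robot touching nothing.
It also fails if it takes over 115 s, if anything falls off the work surface, if the arm or the gripper's body presses on something with over 40 N, if the wrist force passes 120 N, or if a joint passes its speed limit or range.

## Working session

There is one attempt and no reset: what is moved stays moved. The work goes in short steps, Python scripts to look and compute and a shell command to move; the robot and the scene stay as the last step left them, time stands still between calls to the robot, and variables do not carry over. Pictures are saved under pics/ and viewed, and the job is handed in when it is done.

```bash
mkdir -p pics; python3 - <<'E'
from rig import status, imaging
import cv2,numpy as np,pickle
print(status.sense())
for n in("scene","top"):
    f=imaging.grab_frame(n); pickle.dump(f,open(f"{n}0.pkl","wb"))
    cv2.imwrite(f"pics/{n}0.png",cv2.resize(f["img"][:,:,::-1],None,fx=1.42,fy=1.42))
    print(n,f["vfov"],f["cx"],f["cy"],f["R"],f["t"])
E
```

```text
{'time_s': 0.0, 'qpos': array([ 1.24917059,  0.62933377,  0.03847319,  1.51835837, -0.02701968,
        0.99628573, -0.02000873]), 'qvel': array([ 0.00023768, -0.00028241,  0.00052138,  0.000823  , -0.00139084,
       -0.00163655,  0.00030756]), 'tau': array([-2.49259683e-04, -5.63391638e+01,  1.22598588e+00, -1.93440950e+01,
        1.08961310e-02,  1.04411604e-02, -2.46148062e-07]), 'tool_pos': array([ 0.16433972, -0.62824727,  0.23040074]), 'tool_rot': array([ 2.08564596,  0.27017695, -2.08619998]), 'contact_force': array([-0.43214463, -1.17995255,  0.66823455]), 'moment': array([-0.00887329,  0.0188582 , -0.02091009]), 'grip_width': 0.08535882184226529}
scene 50.559202693516866 277.9347402825682 220.0761734079282 [[ 0.17091796  0.9852332   0.01012905]
 [ 0.82499474 -0.13748426 -0.54816216]
 [-0.53867498  0.10204718 -0.83631073]] [-0.09904007 -0.43788404  1.19287231]
top 54.681604928649776 271.3943583362669 208.8525883545395 [[-2.21636171e-02 -9.99754352e-01 -1.01289538e-04]
 [-9.97594042e-01  2.21223816e-02 -6.57018135e-02]
 [ 6.56879147e-02 -1.35514400e-03 -9.97839296e-01]] [0.02799573 0.54088332 0.71479264]
```

View pics/scene0.png

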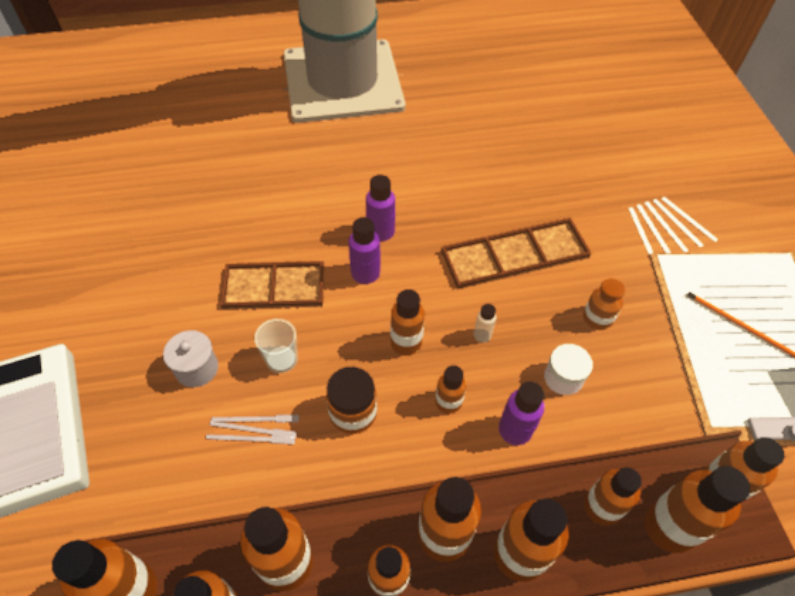

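View pics/top0.png

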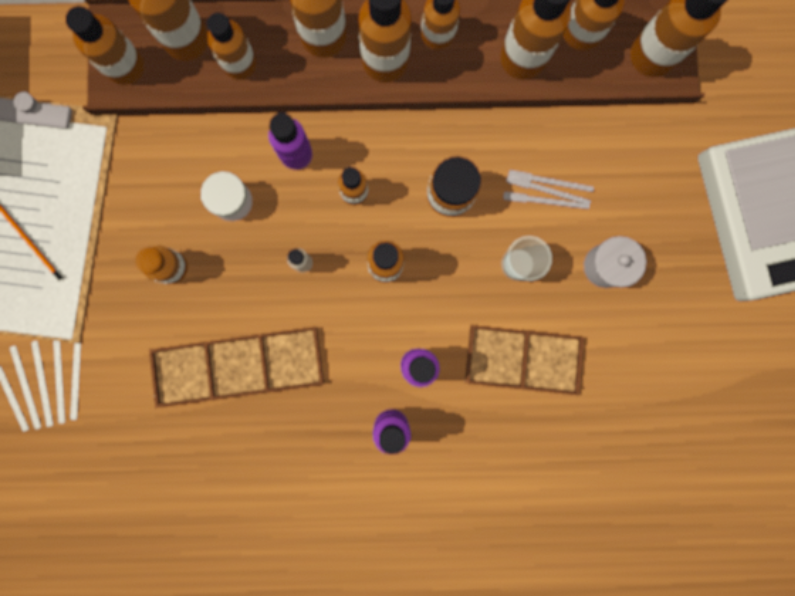

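```bash
cat > h.py <<'E'
import numpy as np,cv2,pickle
def world(f):
    H,W=f["z_map"].shape; fl=H/2/np.tan(np.radians(f["vfov"])/2)
    u,v=np.meshgrid(np.arange(W),np.arange(H)); z=f["z_map"]
    P=np.stack([(u-f["cx"])/fl*z,(v-f["cy"])/fl*z,z],-1)
    return (P-f["t"])@f["R"]
def ray(f,u,v,h):
    fl=f["img"].shape[0]/2/np.tan(np.radians(f["vfov"])/2)
    d=np.array([(u-f["cx"])/fl,(v-f["cy"])/fl,1])@f["R"]; c=-f["R"].T@f["t"]
    return c+d*(h-c[2])/d[2]
def objs(f):
    w=world(f); z=w[...,2]; ok=f["z_map"]>0
    m=(ok&(z>.02)&(z<.2)&(w[...,0]<.76)&(w[...,0]>.25)&(abs(w[...,1])<.45)).astype(np.uint8)
    n,l,s,c=cv2.connectedComponentsWithStats(m)
    for i in range(1,n):
        if s[i,4]<30: continue
        q=l==i; zt=np.percentile(z[q],97); t=q&(z>zt-.006)
        p=w[t]; (cx,cy),r=cv2.minEnclosingCircle(p[:,:2].astype(np.float32))
        print(np.round(c[i]),"n",s[i,4],"ztop %.3f"%zt,"topmean",p.mean(0).round(3)[:2],"circ %.3f %.3f r%.3f"%(cx,cy,r),"rgb",f["img"][t].mean(0).astype(int), "all", w[q][:,:2].min(0).round(3),w[q][:,:2].max(0).round(3))
E
python3 - <<'E'
from h import *
for n in("top","scene"):
    f=pickle.load(open(n+"0.pkl","rb")); print(n,(f["z_map"]>0).mean()); objs(f)
f=pickle.load(open("top0.pkl","rb"))
w=world(f)
print(w[300,100],w[300,250],w[300,480])
# tray corners (top outer) from the viewed picture
for nm,c in {"t3":[(152,350),(320,328),(328,382),(157,406)],"t2":[(471,325),(586,338),(581,393),(468,381)]}.items():
    for a in c: print(nm,ray(f,a[0]/1.42,a[1]/1.42,.012).round(4))
E
```

```text
top 0.9962074829931973
[203.  98.] n 822 ztop 0.110 topmean [0.734 0.13 ] circ 0.734 0.130 r0.015 rgb [50 43 42] all [0.712 0.108] [0.753 0.152]
[520. 146.] n 2806 ztop 0.042 topmean [ 0.661 -0.436] circ 0.629 -0.431 r0.095 rgb [180 170 163] all [ 0.528 -0.45 ] [ 0.731 -0.396]
[320. 130.] n 1201 ztop 0.076 topmean [ 0.676 -0.071] circ 0.676 -0.072 r0.029 rgb [49 44 43] all [ 0.645 -0.101] [ 0.704 -0.04 ]
[248. 129.] n 417 ztop 0.082 topmean [0.681 0.054] circ 0.682 0.054 r0.012 rgb [59 48 43] all [0.663 0.036] [0.693 0.071]
[158. 137.] n 834 ztop 0.049 topmean [0.673 0.214] circ 0.673 0.215 r0.027 rgb [216 212 195] all [0.647 0.188] [0.699 0.24 ]
[373. 181.] n 507 ztop 0.064 topmean [ 0.582 -0.158] circ 0.582 -0.157 r0.027 rgb [177 165 145] all [ 0.556 -0.184] [ 0.608 -0.13 ]
[434. 184.] n 1116 ztop 0.064 topmean [ 0.577 -0.27 ] circ 0.575 -0.269 r0.006 rgb [170 160 154] all [ 0.546 -0.302] [ 0.608 -0.24 ]
[271. 183.] n 596 ztop 0.110 topmean [0.583 0.016] circ 0.583 0.016 r0.015 rgb [57 48 45] all [ 0.561 -0.007] [0.604 0.037]
[112. 185.] n 682 ztop 0.076 topmean [0.588 0.294] circ 
[... 1487 characters left out ...]

[247. 280.] n 1273 ztop 0.075 topmean [ 0.678 -0.073] circ 0.676 -0.073 r0.029 rgb [59 40 32] all [ 0.648 -0.104] [ 0.709 -0.043]
[317. 273.] n 494 ztop 0.081 topmean [0.683 0.052] circ 0.682 0.053 r0.012 rgb [62 41 31] all [0.669 0.035] [0.7  0.07]
[368. 290.] n 921 ztop 0.109 topmean [0.735 0.128] circ 0.735 0.128 r0.015 rgb [60 41 34] all [0.715 0.106] [0.757 0.15 ]
[0.38333768 0.33121519 0.00103879] [0.37739266 0.05851195 0.00165455] [ 0.36745508 -0.36125381 -0.00243006]
t3 [0.4802 0.3144 0.012 ]
t3 [0.5034 0.1003 0.012 ]
t3 [0.4348 0.0911 0.012 ]
t3 [0.4095 0.3078 0.012 ]
t2 [ 0.503  -0.0924  0.012 ]
t2 [ 0.4832 -0.2384  0.012 ]
t2 [ 0.4139 -0.2289  0.012 ]
t2 [ 0.4322 -0.0864  0.012 ]
```

```bash
python3 - <<'E'
from h import *
for n in("top","scene"):
    f=pickle.load(open(n+"0.pkl","rb")); H,W=f["z_map"].shape
    w=world(f)
    hsv=cv2.cvtColor(f["img"],cv2.COLOR_RGB2HSV)
    fl=H/2/np.tan(np.radians(f["vfov"])/2)
    # plane z=.012 coords for every pixel
    u,v=np.meshgrid(np.arange(W),np.arange(H)); D=np.stack([(u-f["cx"])/fl,(v-f["cy"])/fl,np.ones_like(u,float)],-1)@f["R"]; c=-f["R"].T@f["t"]
    P=c+D*((.010-c[2])/D[...,2])[...,None]
    dark=(hsv[...,2]<115)&(hsv[...,1]>80)
    for nm,(cx,cy) in {"t3":(.457,.203),"t2":(.458,-.161)}.items():
        reg=(abs(P[...,0]-cx)<.07)&(abs(P[...,1]-cy)<(.13 if nm=="t3" else .09))
        # rectified patch
        m=(dark&reg&(w[...,2]<.02)).astype(np.uint8)
        k,l,s,cc=cv2.connectedComponentsWithStats(m,connectivity=8)
        i=1+np.argmax(s[1:,4]); pts=P[l==i][:,:2].astype(np.float32)
        print(n,nm,s[i,4],cv2.minAreaRect(pts*1000))
    cr=f["img"][:,:,::-1]
    cr=cr[110:310,50:450] if n=="top" else cr[120:320,130:530]
    cv2.imwrite(f"pics/crop_{n}.png",cv2.resize(cr,None,fx=2,fy=2,interpolation=cv2.INTER_CUBIC))
E
```

```text
top t3 135 ((445.00604248046875, 308.7964172363281), (65.96598815917969, 8.301214218139648), 7.106903553009033)
top t2 120 ((454.2501220703125, -85.67802429199219), (33.5384407043457, 20.66071891784668), 16.83039665222168)
scene t3 320 ((493.4500732421875, 197.00221252441406), (223.6859893798828, 70.65398406982422), 77.77745819091797)
scene t2 235 ((496.2728576660156, -165.23269653320312), (143.1201934814453, 9.483309745788574), 83.45793914794922)
```

View pics/crop_top.png

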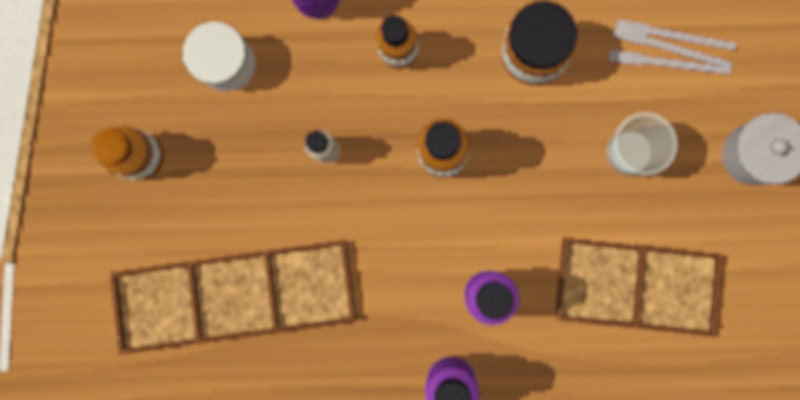

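View pics/crop_scene.png

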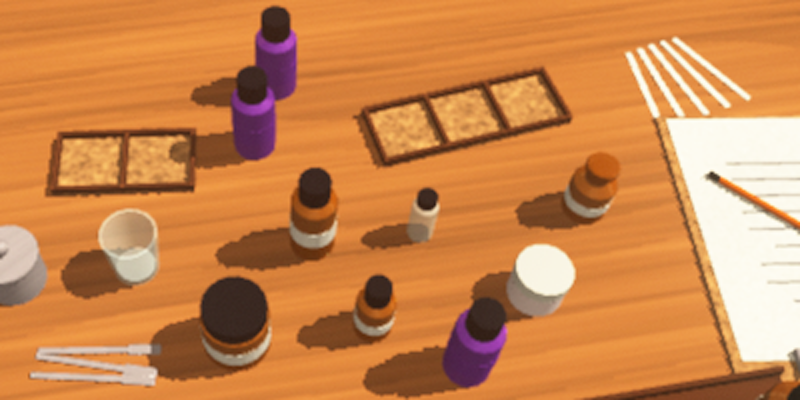

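```bash
python3 - <<'E'
from h import *
f={n:pickle.load(open(n+"0.pkl","rb")) for n in("top","scene")}
C={("top","t3"):[(112,271),(352,241),(358,320),(121,351)],("top","t2"):[(564,239),(725,254),(718,333),(559,319)],
("scene","t3"):[(362,108),(545,69),(571,120),(384,163)],("scene","t2"):[(59,130),(197,129),(195,191),(49,194)]}
off={"top":(50,110),"scene":(130,120)}
for (n,t),c in C.items():
    p=np.array([ray(f[n],a/2+off[n][0],b/2+off[n][1],.012) for a,b in c])[:,:2]
    print(n,t,cv2.minAreaRect((p*1000).astype(np.float32)),(p.mean(0)*1000).round(1))
# cork floors by colour
for n,g in f.items():
    lab=cv2.cvtColor(g["img"],cv2.COLOR_RGB2LAB).astype(int); hsv=cv2.cvtColor(g["img"],cv2.COLOR_RGB2HSV)
    pts={"top":[(130+0,263),(168,258),(207,252),(351,251),(390,255)],"scene":[(332,183),(364,176),(396,169),(175,201),(210,200)]}[n]
    for x,y in pts: print(n,hsv[y-4:y+5,x-4:x+5].reshape(-1,3).mean(0).round(),end=" ")
    print("table",hsv[285:300,220:235].reshape(-1,3).mean(0).round(),hsv[270:280,420:440].reshape(-1,3).mean(0).round())
    fl=210/np.tan(np.radians(g["vfov"])/2)
    # blur then saturation threshold
    b=cv2.GaussianBlur(g["img"],(5,5),0); hb=cv2.cvtColor(b,cv2.COLOR_RGB2HSV)
    s=[hb[y-4:y+5,x-4:x+5,1].mean() for x,y in pts]
    # wall lines: seed fill until dark walls via laplacian-free: report floodFill centroid
    for x,y in pts:
        im=b.copy(); mk=np.zeros((422,562),np.uint8)
        k,_,_,r=cv2.floodFill(im,mk,(x,y),0,(28,)*3,(28,)*3,4|cv2.FLOODFILL_FIXED_RANGE)
        q=np.argwhere(mk[1:-1,1:-1]); rc=cv2.minAreaRect(q[:,::-1].astype(np.float32))
        print(n,k,r,ray(g,*rc[0],.004).round(4))
E
```

```text
top t3 ((457.2156982421875, 204.01095581054688), (72.24681854248047, 218.36561584472656), 5.851894378662109) [457.4 204.5]
top t2 ((457.635009765625, -161.42575073242188), (146.1718292236328, 72.09782409667969), 83.40850067138672) [ 457.8 -161.5]
scene t3 ((461.4140930175781, 207.59332275390625), (75.38219451904297, 214.90443420410156), 5.712432861328125) [461.1 206.9]
scene t2 ((462.6220703125, -158.3147735595703), (146.37179565429688, 81.10174560546875), 81.41938781738281) [ 462.4 -158.5]
top [ 17. 133. 192.] top [ 17. 133. 190.] top [ 17. 133. 188.] top [ 17. 133. 187.] top [ 17. 134. 184.] table [ 15. 162. 180.] [ 15. 161. 189.]
top 1075 (112, 244, 35, 40) [0.4487 0.2769 0.004 ]
top 1141 (151, 239, 35, 39) [0.4571 0.2069 0.004 ]
top 1149 (188, 233, 37, 40) [0.4649 0.1378 0.004 ]
top 1006 (335, 232, 34, 38) [ 0.4621 -0.1277  0.004 ]
top 1164 (371, 236, 37, 39) [ 0.4527 -0.1962  0.004 ]
scene [ 16. 159. 229.] scene [ 15. 161. 224.] scene [ 16. 160. 229.] scene [ 16. 160. 224.] scene [ 15. 161. 224.] table [ 12. 176. 124.] [ 14. 183. 223.]
scene 538 (316, 172, 33, 25) [0.4636 0.1367 0.004 ]
scene 521 (346, 165, 33, 26) [0.4552 0.2069 0.004 ]
scene 464 (376, 159, 31, 24) [0.4465 0.2756 0.004 ]
scene 616 (159, 189, 31, 24) [ 0.4511 -0.1975  0.004 ]
scene 528 (194, 189, 28, 23) [ 0.4612 -0.1287  0.004 ]
```

```bash
cat > go.py <<'E'
import sys,numpy as np
from scipy.spatial.transform import Rotation as R
from rig import status
s=status.sense(); r=R.from_rotvec(s["tool_rot"]); M=r.as_matrix(); p=s["tool_pos"]
print("t",round(s["time_s"],2),"pos",p.round(4),"ax x",M[:,0].round(3),"y",M[:,1].round(3),"F",s["contact_force"].round(1),"w",round(s["grip_width"],4), "q",s["qpos"].round(2))
# args: x y z  -> shift in tool axes mm
a=sys.argv[1:]
for g in a:
    x,y,z=map(float,g.split(","))
    print(g,"shift mm",(M.T@(np.array([x,y,z])-p)*1000).round(1))
yaw=np.degrees(np.arctan2(M[1,1],M[0,1])); print("jaw yaw deg",yaw.round(2))
E
python3 go.py 0.584,0.015,0.20 0.584,0.015,0.04
```

```text
t 0.1 pos [ 0.1643 -0.6283  0.2305] ax x [-0.     0.002 -1.   ] y [ 0.253 -0.967 -0.002] F [ 0.2 -0.8 -0.1] w 0.0854 q [ 1.25  0.63  0.04  1.52 -0.03  1.   -0.02]
0.584,0.015,0.20 shift mm [  31.4 -516.2 -568.8]
0.584,0.015,0.04 shift mm [ 191.4 -515.9 -568.8]
jaw yaw deg -75.35
```

```bash
python3 -m crank '[[[0,-38,-42,-0.17,0,0,85],[0,-76,-84,-0.34,0,0,85],[0,-114,-126,-0.51,0,0,85],[0,-152,-168,-0.68,0,0,85],[0,-190,-210,-0.85,0,0,85],[0,-228,-252,-1.02,0,0,85],[0,-266,-294,-1.19,0,0,85],[0,-304,-336,-1.36,0,0,85]]]'; python3 go.py 0.584,0.015,0.17 0.584,0.015,0.04
```

```text
time_s: 1.1
tool_pos: [0.4133, -0.2482, 0.2313]
tool_rot: [1.172, 1.232, -1.172]
contact_force: [0.2, -0.7, 0.2]
grip_width: 0.0854
t 1.1 pos [ 0.4133 -0.2482  0.2313] ax x [-0. -0. -1.] y [ 0.999  0.05  -0.   ] F [ 0.2 -0.7  0.2] w 0.0854 q [ 0.75  0.41 -0.38  1.96  0.2   0.8   0.32]
0.584,0.015,0.17 shift mm [  61.2  183.7 -254.3]
0.584,0.015,0.04 shift mm [ 191.2  183.7 -254.3]
jaw yaw deg 2.88
```

```bash
python3 -m crank '[[[0,36,-50,-0.05,0,0,85],[0,72,-100,-0.05,0,0,85],[0,108,-150,-0.05,0,0,85],[0,146,-200,-0.05,0,0,85],[30,184,-254,-0.05,0,0,85],[60,184,-254,-0.05,0,0,85],[110,184,-254,-0.05,0,0,85],[150,184,-254,-0.05,0,0,85]]]'; python3 go.py 0.584,0.015,0.04
```

```text
time_s: 2.1
tool_pos: [0.5842, 0.0124, 0.0792]
tool_rot: [1.138, 1.254, -1.14]
contact_force: [1.0, -0.7, 0.6]
grip_width: 0.0853
t 2.1 pos [0.5842 0.0124 0.0792] ax x [-0.002 -0.    -1.   ] y [ 0.995  0.095 -0.002] F [ 1.  -0.7  0.6] w 0.0853 q [ 0.12  0.75 -0.3   1.82  0.36  0.62 -0.3 ]
0.584,0.015,0.04 shift mm [39.2  0.1 -2.6]
jaw yaw deg 5.47
```

```bash
python3 -m crank '[[[20,0,-2,0,0,0,85],[39,0,-2,0,0,0,85],[39,0,-2,0,0,0,30],[39,0,-2,0,0,0,30],[39,0,-2,0,0,0,30],[39,0,-2,0,0,0,30],[39,0,-2,0,0,0,30],[39,0,-2,0,0,0,30]]]'; python3 go.py 0.464,0.137,0.20 
```

```text
time_s: 3.1
tool_pos: [0.5857, 0.0143, 0.0435]
tool_rot: [1.14, 1.251, -1.138]
contact_force: [-1.1, -1.3, 6.8]
grip_width: 0.0423
t 3.1 pos [0.5857 0.0143 0.0435] ax x [ 0.002 -0.    -1.   ] y [0.996 0.095 0.002] F [-1.1 -1.3  6.8] w 0.0423 q [ 0.1   0.81 -0.27  1.83  0.39  0.55 -0.33]
0.464,0.137,0.20 shift mm [-156.8 -109.2 -133.7]
jaw yaw deg 5.43
```

```bash
python3 -m crank '[[[-45,0,0,0,0,0,30],[-95,0,0,0,0,0,30],[-100,-36,-44,0,0,0,30],[-100,-73,-89,0,0,0,30],[-100,-109,-133,0,0,0,30],[-100,-109,-133,0,0,0,30],[-60,-109,-133,0,0,0,30],[-30,-109,-133,0,0,0,30]]]'; python3 go.py 0.464,0.137,0.0485 
```

```text
time_s: 4.1
tool_pos: [0.4645, 0.1356, 0.0716]
tool_rot: [1.14, 1.251, -1.139]
contact_force: [0.5, 0.2, -1.4]
grip_width: 0.0423
t 4.1 pos [0.4645 0.1356 0.0716] ax x [ 0.001 -0.    -1.   ] y [0.996 0.094 0.001] F [ 0.5  0.2 -1.4] w 0.0423 q [-0.18  0.67 -0.24  2.1   0.39  0.41 -0.63]
0.464,0.137,0.0485 shift mm [23.1 -0.4 -1.5]
jaw yaw deg 5.39
```

```bash
python3 -m crank '[[[10,0,-1,0,0,0,30],[18,0,-1,0,0,0,30],[22,0,-1,0,0,0,30],[23,0,-1,0,0,0,30]]]'; python3 go.py 0.464,0.137,0.0485 ; python3 - <<'E'
from rig import imaging
import cv2
f=imaging.grab_frame("scene"); cv2.imwrite("pics/p1.png",cv2.resize(f["img"][90:290,250:500,::-1],None,fx=3,fy=3,interpolation=cv2.INTER_CUBIC))
E
```

```text
time_s: 4.6
tool_pos: [0.4641, 0.1373, 0.0497]
tool_rot: [1.14, 1.252, -1.138]
contact_force: [-0.3, -0.7, -1.5]
grip_width: 0.0427
t 4.6 pos [0.4641 0.1373 0.0497] ax x [ 0.001  0.    -1.   ] y [0.996 0.095 0.001] F [-0.3 -0.7 -1.5] w 0.0427 q [-0.2   0.71 -0.21  2.11  0.41  0.36 -0.65]
0.464,0.137,0.0485 shift mm [ 1.2 -0.1  0.3]
jaw yaw deg 5.43
```

View pics/p1.png

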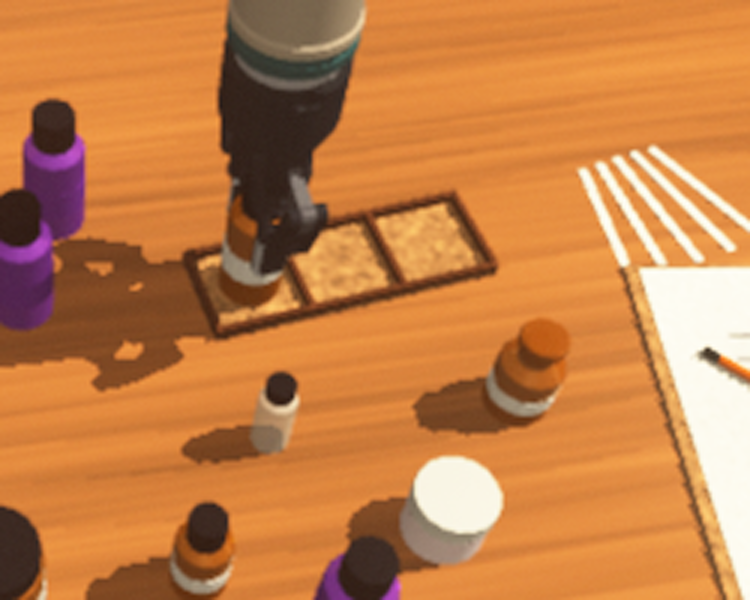

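The crop shows the held bottle inside the near-left compartment of the three-tray (around 250,290), about to touch the floor.

```bash
python3 -m crank '[[[1,0,0,0,0,0,30],[2,0,0,0,0,0,30],[2,0,0,0,0,0,30]]]'; python3 -m crank '[[[1,0,0,0,0,0,30],[1,0,0,0,0,0,30]]]'
```

```text
time_s: 5.03
tool_pos: [0.4639, 0.1374, 0.0476]
tool_rot: [1.139, 1.252, -1.138]
contact_force: [-0.2, -0.0, 0.8]
grip_width: 0.0428
time_s: 5.28
tool_pos: [0.4638, 0.1374, 0.0474]
tool_rot: [1.139, 1.252, -1.138]
contact_force: [-2.6, -0.2, 12.0]
grip_width: 0.0427
```

```bash
python3 -m crank '[[[0,0,0,0,0,0,85],[0,0,0,0,0,0,85],[0,0,0,0,0,0,85],[0,0,0,0,0,0,85],[-30,0,0,0,0,0,85],[-60,0,0,0,0,0,85],[-90,0,0,0,0,0,85]]]'; python3 go.py 0.6735,0.214,0.08 0.6735,0.214,0.012; python3 - <<'E'
from rig import imaging
import cv2
f=imaging.grab_frame("scene"); cv2.imwrite("pics/p2.png",cv2.resize(f["img"][90:290,250:500,::-1],None,fx=3,fy=3,interpolation=cv2.INTER_CUBIC))
E
```

```text
time_s: 6.15
tool_pos: [0.4634, 0.1373, 0.1371]
tool_rot: [1.139, 1.253, -1.139]
contact_force: [1.2, 0.8, 0.9]
grip_width: 0.0848
t 6.15 pos [0.4634 0.1373 0.1371] ax x [-0. -0. -1.] y [ 0.995  0.095 -0.   ] F [1.2 0.8 0.9] w 0.0848 q [-0.12  0.56 -0.33  2.06  0.32  0.57 -0.58]
0.6735,0.214,0.08 shift mm [ 57.  216.4 -56.4]
0.6735,0.214,0.012 shift mm [125.  216.5 -56.5]
jaw yaw deg 5.45
```

View pics/p2.png

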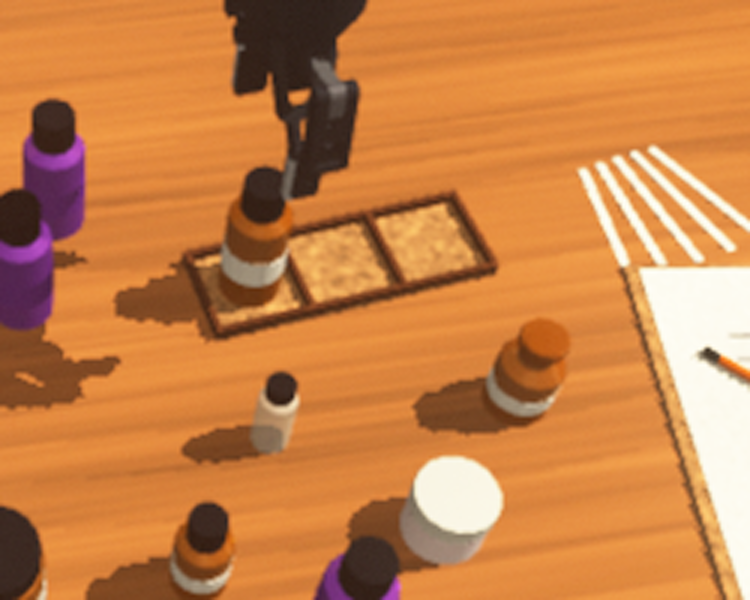

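The tall bottle stands upright in its compartment and the gripper is clear. Next is the jar.

```bash
python3 -m crank '[[[0,54,-14,0,0,0,85],[0,108,-28,0,0,0,85],[0,162,-42,0,0,0,85],[10,216,-56,0,0,0,85],[40,216,-56,0,0,0,85],[70,216,-56,0,0,0,85],[70,216,-56,0,0,0,85]]]'; python3 go.py 0.6735,0.214,0.012
```

```text
time_s: 7.08
tool_pos: [0.671, 0.2125, 0.063]
tool_rot: [1.134, 1.256, -1.144]
contact_force: [0.1, 0.4, -0.0]
grip_width: 0.0849
t 7.08 pos [0.671  0.2125 0.063 ] ax x [-0.006 -0.002 -1.   ] y [ 0.995  0.095 -0.006] F [ 0.1  0.4 -0. ] w 0.0849 q [-0.18  0.91 -0.31  1.46  0.34  0.83 -0.51]
0.6735,0.214,0.012 shift mm [51.   3.  -1.3]
jaw yaw deg 5.46
```

```bash
python3 -m crank '[[[20,1,-1,0,0,0,85],[40,1,-1,0,0,0,85],[51,1,-1,0,0,0,85],[51,1,-1,0,0,0,85]]]'; python3 go.py 0.6735,0.214,0.012;python3 -m crank '[[[0,0,0,0,0,0,40],[0,0,0,0,0,0,40],[0,0,0,0,0,0,40],[0,0,0,0,0,0,40]]]'; python3 go.py 0.456,0.207,0.1
```

```text
time_s: 7.58
tool_pos: [0.6734, 0.2143, 0.014]
tool_rot: [1.137, 1.254, -1.141]
contact_force: [0.4, 0.2, 0.5]
grip_width: 0.085
t 7.58 pos [0.6734 0.2143 0.014 ] ax x [-0.002 -0.001 -1.   ] y [ 0.995  0.095 -0.002] F [0.4 0.2 0.5] w 0.085 q [-0.19  0.98 -0.29  1.47  0.36  0.75 -0.53]
0.6735,0.214,0.012 shift mm [2.  0.1 0.3]
jaw yaw deg 5.45
time_s: 8.07
tool_pos: [0.6752, 0.2151, 0.0166]
tool_rot: [1.141, 1.252, -1.137]
contact_force: [0.2, -0.7, 6.3]
grip_width: 0.0521
t 8.07 pos [0.6752 0.2151 0.0166] ax x [ 0.002  0.001 -1.   ] y [0.996 0.095 0.002] F [ 0.2 -0.7  6.3] w 0.0521 q [-0.19  0.98 -0.29  1.47  0.36  0.75 -0.53]
0.456,0.207,0.1 shift mm [ -83.9 -218.8  -12.8]
jaw yaw deg 5.44
```

```bash
python3 -m crank '[[[-40,0,0,0,0,0,40],[-70,-30,-2,0,0,0,40],[-70,-85,-5,0,0,0,40],[-70,-140,-9,0,0,0,40],[-70,-190,-12,0,0,0,40],[-60,-219,-13,0,0,0,40],[-40,-219,-13,0,0,0,40],[-20,-219,-13,0,0,0,40]]]'; python3 go.py 0.456,0.207,0.0206
```

```text
time_s: 9.07
tool_pos: [0.4548, 0.2069, 0.0351]
tool_rot: [1.139, 1.253, -1.138]
contact_force: [0.3, -0.4, -1.3]
grip_width: 0.0522
t 9.07 pos [0.4548 0.2069 0.0351] ax x [ 0.001  0.    -1.   ] y [0.995 0.095 0.001] F [ 0.3 -0.4 -1.3] w 0.0522 q [-0.35  0.75 -0.2   2.07  0.41  0.35 -0.79]
0.456,0.207,0.0206 shift mm [14.5  1.2  0. ]
jaw yaw deg 5.47
```

```bash
python3 -m crank '[[[6,1,0,0,0,0,40],[11,1,0,0,0,0,40],[14,1,0,0,0,0,40],[15,1,0,0,0,0,40],[15,1,0,0,0,0,40]]]'
```

```text
time_s: 9.7
tool_pos: [0.4562, 0.207, 0.0206]
tool_rot: [1.139, 1.252, -1.139]
contact_force: [-0.2, -0.1, -1.4]
grip_width: 0.0522
```

```bash
python3 -m crank '[[[1,0,0,0,0,0,40],[1,0,0,0,0,0,40]]]';python3 -m crank '[[[1,0,0,0,0,0,40],[1,0,0,0,0,0,40]]]'
```

```text
time_s: 9.95
tool_pos: [0.4562, 0.207, 0.0205]
tool_rot: [1.139, 1.252, -1.138]
contact_force: [-1.3, -0.7, 10.5]
grip_width: 0.0523
time_s: 10.2
tool_pos: [0.4562, 0.207, 0.0204]
tool_rot: [1.14, 1.251, -1.138]
contact_force: [-3.4, -0.7, 21.2]
grip_width: 0.0524
```

```bash
python3 -m crank '[[[-1,0,0,0,0,0,85],[-1,0,0,0,0,0,85],[-1,0,0,0,0,0,85],[-1,0,0,0,0,0,85],[-40,0,0,0,0,0,85],[-90,0,0,0,0,0,85],[-100,0,0,0,0,0,85]]]'; python3 go.py 0.590,0.122,0.10 0.590,0.122,0.012; python3 - <<'E'
from rig import imaging
import cv2
f=imaging.grab_frame("scene"); cv2.imwrite("pics/p3.png",cv2.resize(f["img"][90:290,250:500,::-1],None,fx=3,fy=3,interpolation=cv2.INTER_CUBIC))
E
```

```text
time_s: 11.08
tool_pos: [0.4576, 0.2078, 0.1209]
tool_rot: [1.143, 1.251, -1.135]
contact_force: [0.7, -0.1, -0.4]
grip_width: 0.0849
t 11.07 pos [0.4576 0.2078 0.1209] ax x [ 0.004  0.002 -1.   ] y [0.996 0.095 0.005] F [ 0.7 -0.1 -0.4] w 0.0849 q [-0.27  0.6  -0.31  2.03  0.34  0.56 -0.72]
0.590,0.122,0.10 shift mm [ 21.3 123.6  98. ]
0.590,0.122,0.012 shift mm [109.3 123.2  98.1]
jaw yaw deg 5.42
```

View pics/p3.png

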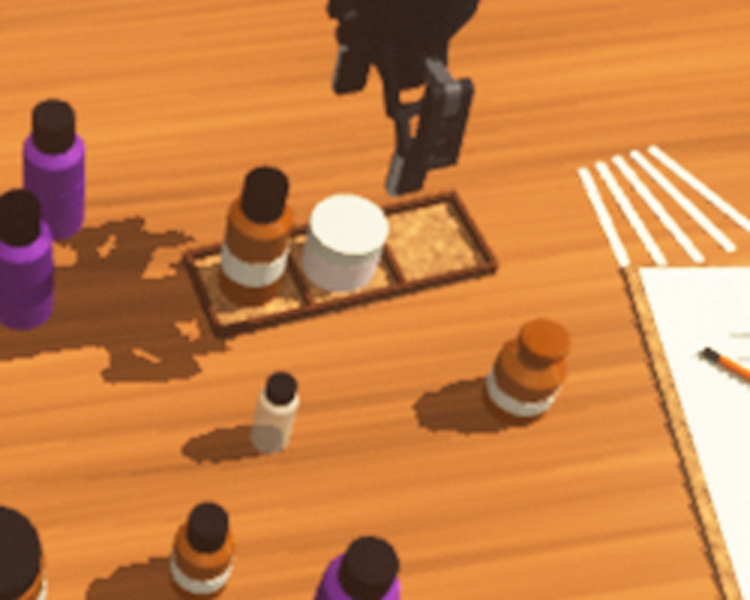

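The jar stands in the middle compartment. Now the vial, raising slightly to clear the tall cap.

```bash
python3 -m crank '[[[-15,40,25,0,0,0,85],[-15,80,55,0,0,0,85],[0,123,97,0,0,0,85],[40,123,98,0,0,0,85],[80,123,98,0,0,0,85],[95,123,98,0,0,0,85],[106,123,98,0,0,0,85],[106,123,98,0,0,0,85]]]'; python3 go.py 0.590,0.122,0.012
```

```text
time_s: 12.12
tool_pos: [0.5877, 0.1213, 0.0122]
tool_rot: [1.138, 1.253, -1.139]
contact_force: [-0.4, -0.3, 0.4]
grip_width: 0.0848
t 12.12 pos [0.5877 0.1213 0.0122] ax x [-0. -0. -1.] y [ 0.995  0.095 -0.   ] F [-0.4 -0.3  0.4] w 0.0848 q [-0.09  0.87 -0.27  1.8   0.41  0.53 -0.53]
0.590,0.122,0.012 shift mm [ 0.2  2.4 -0.5]
jaw yaw deg 5.47
```

```bash
python3 -m crank '[[[-1,2,0,0,0,0,85],[-1,2,0,0,0,0,10],[-1,2,0,0,0,0,10],[-1,2,0,0,0,0,10],[-1,2,0,0,0,0,10],[-1,2,0,0,0,0,10],[-1,2,0,0,0,0,10],[-1,2,0,0,0,0,10]]]'; python3 go.py 0.448,0.276,0.1
```

```text
time_s: 13.12
tool_pos: [0.5899, 0.1213, 0.0137]
tool_rot: [1.139, 1.252, -1.139]
contact_force: [-0.9, -0.6, 5.7]
grip_width: 0.0247
t 13.12 pos [0.5899 0.1213 0.0137] ax x [ 0. -0. -1.] y [0.995 0.095 0.   ] F [-0.9 -0.6  5.7] w 0.0247 q [-0.08  0.87 -0.27  1.79  0.41  0.53 -0.52]
0.448,0.276,0.1 shift mm [ -86.4 -126.5 -167.5]
jaw yaw deg 5.44
```

```bash
python3 -m crank '[[[-45,0,0,0,0,0,10],[-85,-10,-20,0,0,0,10],[-90,-45,-65,0,0,0,10],[-90,-82,-110,0,0,0,10],[-90,-115,-150,0,0,0,10],[-85,-126,-167,0,0,0,10],[-50,-126,-167,0,0,0,10],[-20,-126,-167,0,0,0,10]]]'; python3 go.py 0.448,0.276,0.0177
```

```text
time_s: 14.12
tool_pos: [0.4482, 0.2759, 0.0324]
tool_rot: [1.138, 1.253, -1.138]
contact_force: [-0.1, 0.1, -0.3]
grip_width: 0.0246
t 14.12 pos [0.4482 0.2759 0.0324] ax x [ 0.  0. -1.] y [0.995 0.096 0.   ] F [-0.1  0.1 -0.3] w 0.0246 q [-0.46  0.77 -0.22  2.    0.39  0.4  -0.89]
0.448,0.276,0.0177 shift mm [14.7 -0.2 -0.1]
jaw yaw deg 5.5
```

```bash
python3 -m crank '[[[6,0,0,0,0,0,10],[11,0,0,0,0,0,10],[14,0,0,0,0,0,10],[15,0,0,0,0,0,10],[15,0,0,0,0,0,10]]]';python3 -m crank '[[[1,0,0,0,0,0,10],[1,0,0,0,0,0,10]]]'
```

```text
time_s: 14.75
tool_pos: [0.4488, 0.2756, 0.0188]
tool_rot: [1.14, 1.252, -1.138]
contact_force: [-0.7, 0.1, -1.1]
grip_width: 0.0249
time_s: 15.0
tool_pos: [0.4487, 0.2756, 0.0177]
tool_rot: [1.139, 1.252, -1.138]
contact_force: [-0.3, -1.1, 2.6]
grip_width: 0.0247
```

```bash
python3 -m crank '[[[0,0,0,0,0,0,85],[0,0,0,0,0,0,85],[0,0,0,0,0,0,85],[0,0,0,0,0,0,85],[-40,0,0,0,0,0,85],[-90,0,0,0,0,0,85],[-130,0,0,0,0,0,85]]]'; python3 go.py 0.682,0.0535,0.10 0.682,0.0535,0.012; python3 - <<'E'
from rig import imaging
import cv2
f=imaging.grab_frame("scene"); cv2.imwrite("pics/p4.png",cv2.resize(f["img"][90:290,250:500,::-1],None,fx=3,fy=3,interpolation=cv2.INTER_CUBIC))
E
```

```text
time_s: 15.88
tool_pos: [0.4486, 0.2756, 0.149]
tool_rot: [1.14, 1.252, -1.138]
contact_force: [0.7, 1.3, -0.1]
grip_width: 0.0852
t 15.88 pos [0.4486 0.2756 0.149 ] ax x [ 0.001  0.    -1.   ] y [0.995 0.095 0.001] F [ 0.7  1.3 -0.1] w 0.0852 q [-0.38  0.59 -0.34  1.94  0.3   0.67 -0.81]
0.682,0.0535,0.10 shift mm [ 49.1 211.3 243.3]
0.682,0.0535,0.012 shift mm [137.1 211.2 243.3]
jaw yaw deg 5.44
```

View pics/p4.png

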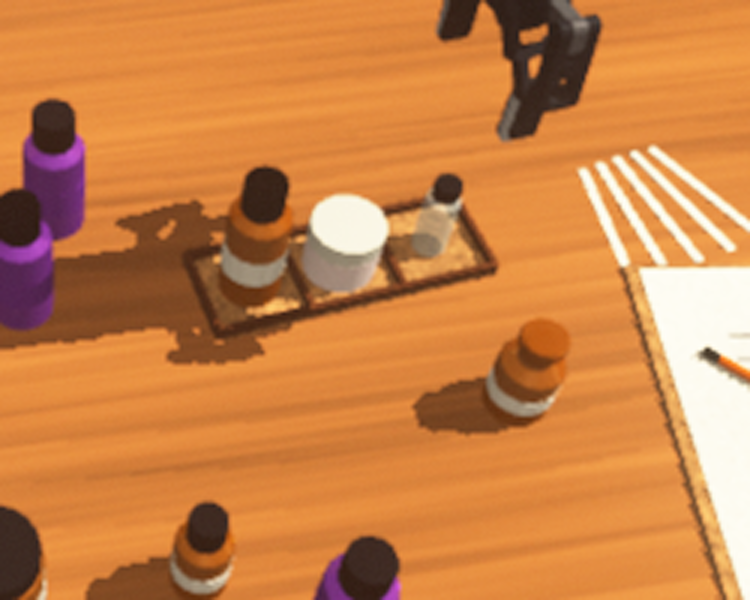

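The vial stands upright in the far compartment; the three-tray is complete. Next is the small bottle.

```bash
python3 -m crank '[[[0,35,40,0.04,0,0,85],[0,70,80,0.08,0,0,85],[0,105,121,0.12,0,0,85],[0,140,161,0.16,0,0,85],[0,175,202,0.2,0,0,85],[10,211,243,0.23,0,0,85],[45,211,243,0.23,0,0,85],[45,211,243,0.23,0,0,85]]]'; python3 go.py 0.682,0.0535,0.012
```

```text
time_s: 16.92
tool_pos: [0.6788, 0.0528, 0.099]
tool_rot: [1.304, 1.146, -1.314]
contact_force: [-0.8, -0.2, 0.4]
grip_width: 0.0852
t 16.93 pos [0.6788 0.0528 0.099 ] ax x [-0.007 -0.001 -1.   ] y [ 0.991 -0.135 -0.007] F [-0.8 -0.2  0.4] w 0.0852 q [ 0.04  0.84 -0.28  1.52  0.28  0.83 -0.48]
0.682,0.0535,0.012 shift mm [86.9  3.7 -1.3]
jaw yaw deg -7.77
```

```bash
python3 -m crank '[[[30,1,-1,0,0,0,85],[60,1,-1,0,0,0,85],[80,1,-1,0,0,0,85],[85,1,-1,0,0,0,85],[85,1,-1,0,0,0,85]]]'; python3 go.py 0.682,0.0535,0.012
```

```text
time_s: 17.55
tool_pos: [0.6831, 0.0549, 0.018]
tool_rot: [1.308, 1.142, -1.307]
contact_force: [0.2, 0.0, -0.8]
grip_width: 0.0849
t 17.55 pos [0.6831 0.0549 0.018 ] ax x [ 0.001  0.    -1.   ] y [ 0.991 -0.134  0.001] F [ 0.2  0.  -0.8] w 0.0849 q [ 0.02  0.94 -0.25  1.54  0.32  0.7  -0.51]
0.682,0.0535,0.012 shift mm [ 6.  -0.9  1.6]
jaw yaw deg -7.71
```

```bash
python3 -m crank '[[[4,-1,1,0,0,0,85],[4,-1,1,0,0,0,20],[4,-1,1,0,0,0,20],[4,-1,1,0,0,0,20],[4,-1,1,0,0,0,20],[4,-1,1,0,0,0,20],[4,-1,1,0,0,0,20],[4,-1,1,0,0,0,20]]]'; python3 go.py 0.4615,-0.128,0.14
```

```text
time_s: 18.55
tool_pos: [0.682, 0.0537, 0.0138]
tool_rot: [1.309, 1.142, -1.307]
contact_force: [-0.4, -0.1, 5.4]
grip_width: 0.0346
t 18.55 pos [0.682  0.0537 0.0138] ax x [ 0.001  0.    -1.   ] y [ 0.991 -0.135  0.001] F [-0.4 -0.1  5.4] w 0.0346 q [ 0.02  0.95 -0.25  1.55  0.32  0.69 -0.51]
0.4615,-0.128,0.14 shift mm [-126.4 -193.9  209.7]
jaw yaw deg -7.73
```

```bash
python3 -m crank '[[[-50,0,0,0,0,0,20],[-100,-10,15,0,0,0,20],[-110,-40,60,0,0,0,20],[-110,-72,105,0,0,0,20],[-110,-105,150,0,0,0,20],[-110,-138,195,0,0,0,20],[-110,-170,240,0,0,0,20],[-100,-194,279,0,0,0,20]]]'; python3 go.py 0.452,-0.197,0.0178
```

```text
time_s: 19.55
tool_pos: [0.4498, -0.1983, 0.1133]
tool_rot: [1.308, 1.142, -1.309]
contact_force: [1.6, -0.6, -1.1]
grip_width: 0.0349
t 19.55 pos [ 0.4498 -0.1983  0.1133] ax x [-0. -0. -1.] y [ 0.991 -0.136 -0.   ] F [ 1.6 -0.6 -1.1] w 0.0349 q [ 0.57  0.61 -0.31  2.06  0.35  0.53 -0.13]
0.452,-0.197,0.0178 shift mm [95.5  2.  -1.6]
jaw yaw deg -7.79
```

```bash
python3 -m crank '[[[35,1,-1,0,0,0,20],[65,1,-1,0,0,0,20],[82,1,-1,0,0,0,20],[90,1,-1,0,0,0,20],[94,1,-1,0,0,0,20],[95,1,-1,0,0,0,20]]]';python3 go.py 0.452,-0.197,0.0178; python3 -m crank '[[[1,0,0,0,0,0,20],[1,0,0,0,0,0,20]]]'
```

```text
time_s: 20.3
tool_pos: [0.4531, -0.1959, 0.0185]
tool_rot: [1.308, 1.142, -1.308]
contact_force: [0.1, -0.4, -0.8]
grip_width: 0.0346
t 20.3 pos [ 0.4531 -0.1959  0.0185] ax x [ 0. -0. -1.] y [ 0.991 -0.135  0.   ] F [ 0.1 -0.4 -0.8] w 0.0346 q [ 0.48  0.78 -0.19  2.09  0.44  0.31 -0.22]
0.452,-0.197,0.0178 shift mm [ 0.7 -1.   1.2]
jaw yaw deg -7.73
time_s: 20.55
tool_pos: [0.4532, -0.196, 0.0178]
tool_rot: [1.308, 1.141, -1.307]
contact_force: [0.6, -0.3, 0.7]
grip_width: 0.0351
```

```bash
python3 -m crank '[[[1,0,0,0,0,0,20],[1,0,0,0,0,0,20]]]'; python3 -m crank '[[[0,0,0,0,0,0,85],[0,0,0,0,0,0,85],[0,0,0,0,0,0,85],[0,0,0,0,0,0,85],[-40,0,0,0,0,0,85],[-90,0,0,0,0,0,85],[-130,0,0,0,0,0,85]]]'; python3 go.py 0.588,0.293,0.10 ; python3 - <<'E'
from rig import imaging
import cv2
f=imaging.grab_frame("scene"); cv2.imwrite("pics/p5.png",cv2.resize(f["img"][90:310,100:480,::-1],None,fx=2,fy=2,interpolation=cv2.INTER_CUBIC))
E
```

```text
time_s: 20.8
tool_pos: [0.4533, -0.1961, 0.0177]
tool_rot: [1.308, 1.141, -1.307]
contact_force: [-2.2, 0.7, 12.6]
grip_width: 0.0348
time_s: 21.68
tool_pos: [0.453, -0.1959, 0.1479]
tool_rot: [1.308, 1.142, -1.308]
contact_force: [0.0, -0.6, -0.7]
grip_width: 0.085
t 21.68 pos [ 0.453  -0.1959  0.1479] ax x [ 0.001 -0.    -1.   ] y [ 0.991 -0.135  0.001] F [ 0.  -0.6 -0.7] w 0.085 q [ 0.6   0.55 -0.36  2.02  0.33  0.62 -0.11]
0.588,0.293,0.10 shift mm [  48.    68.  -502.6]
jaw yaw deg -7.73
```

View pics/p5.png

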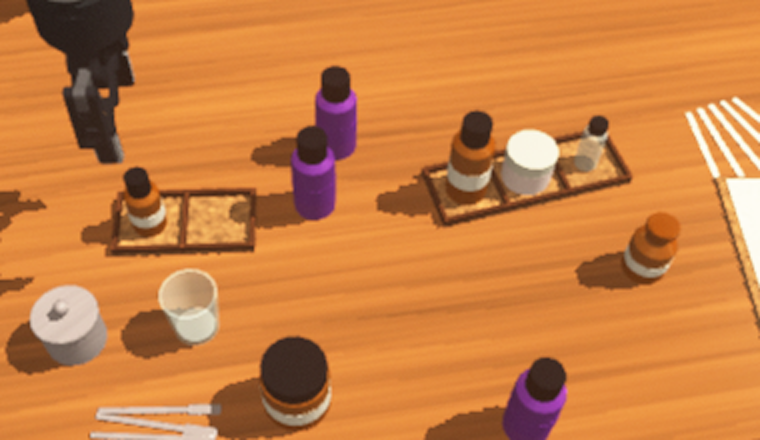

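The small bottle stands in the right-hand compartment of the two-tray. Next is the stoppered bottle.

```bash
python3 -m crank '[[[0,8,-57,0,0,0,85],[0,16,-115,0,0,0,85],[0,24,-173,0,0,0,85],[0,32,-231,0,0,0,85],[0,40,-289,0,0,0,85],[0,48,-347,0,0,0,85],[0,56,-405,0,0,0,85],[0,64,-460,0,0,0,85]]]'; python3 -m crank '[[[0,4,-42,0,0,0,85],[30,4,-42,0,0,0,85],[60,4,-42,0,0,0,85]]]'; python3 go.py 0.588,0.293,0.011
```

```text
time_s: 22.72
tool_pos: [0.5783, 0.2533, 0.1459]
tool_rot: [1.307, 1.142, -1.308]
contact_force: [0.3, 0.4, 0.1]
grip_width: 0.0849
time_s: 23.1
tool_pos: [0.5876, 0.2932, 0.0852]
tool_rot: [1.307, 1.143, -1.307]
contact_force: [0.9, 0.3, 0.2]
grip_width: 0.0851
t 23.1 pos [0.5876 0.2932 0.0852] ax x [ 0. -0. -1.] y [ 0.991 -0.133  0.   ] F [0.9 0.3 0.2] w 0.0851 q [-0.34  0.82 -0.28  1.61  0.3   0.75 -0.89]
0.588,0.293,0.011 shift mm [74.2  0.4  0.1]
jaw yaw deg -7.66
```

```bash
python3 -m crank '[[[30,0,0,0,0,0,85],[55,0,0,0,0,0,85],[70,0,0,0,0,0,85],[74,0,0,0,0,0,85],[74,0,0,0,0,0,85]]]'; python3 -m crank '[[[0,0,0,0,0,0,30],[0,0,0,0,0,0,30],[0,0,0,0,0,0,30],[0,0,0,0,0,0,30],[0,0,0,0,0,0,30],[0,0,0,0,0,0,30]]]';python3 go.py 0.4615,-0.128,0.14
```

```text
time_s: 23.72
tool_pos: [0.5882, 0.2926, 0.0127]
tool_rot: [1.309, 1.142, -1.307]
contact_force: [-0.0, 0.7, 0.3]
grip_width: 0.0853
time_s: 24.48
tool_pos: [0.5885, 0.2928, 0.0133]
tool_rot: [1.309, 1.142, -1.307]
contact_force: [-0.0, -0.4, 6.0]
grip_width: 0.0427
t 24.48 pos [0.5885 0.2928 0.0133] ax x [ 0.001  0.001 -1.   ] y [ 0.991 -0.135  0.001] F [-0.  -0.4  6. ] w 0.0427 q [-0.36  0.92 -0.24  1.63  0.33  0.63 -0.92]
0.4615,-0.128,0.14 shift mm [-127.1  -69.   433.9]
jaw yaw deg -7.74
```

```bash
python3 -m crank '[[[-50,0,0,0,0,0,30],[-100,-5,20,0,0,0,30],[-130,-12,70,0,0,0,30],[-130,-20,125,0,0,0,30],[-130,-29,182,0,0,0,30],[-130,-38,240,0,0,0,30],[-130,-48,298,0,0,0,30],[-130,-57,355,0,0,0,30]]]'; python3 -m crank '[[[0,-7,45,0,0,0,30],[0,-12,79,0,0,0,30],[0,-12,79,0,0,0,30],[30,-12,79,0,0,0,30]]]'; python3 go.py 0.4615,-0.128,0.0173
```

```text
time_s: 25.48
tool_pos: [0.4827, -0.0536, 0.1423]
tool_rot: [1.308, 1.142, -1.308]
contact_force: [1.5, -1.0, -0.6]
grip_width: 0.0428
time_s: 25.98
tool_pos: [0.4631, -0.1286, 0.1135]
tool_rot: [1.311, 1.138, -1.305]
contact_force: [0.9, -0.4, -1.3]
grip_width: 0.0427
t 25.98 pos [ 0.4631 -0.1286  0.1135] ax x [ 0.005 -0.001 -1.   ] y [ 0.991 -0.136  0.005] F [ 0.9 -0.4 -1.3] w 0.0427 q [ 0.43  0.59 -0.32  2.09  0.37  0.51 -0.3 ]
0.4615,-0.128,0.0173 shift mm [96.1 -2.2 -0.4]
jaw yaw deg -7.79
```

```bash
python3 -m crank '[[[35,-1,0,0,0,0,30],[65,-1,0,0,0,0,30],[82,-1,0,0,0,0,30],[90,-1,0,0,0,0,30],[94,-1,0,0,0,0,30],[95,-1,0,0,0,0,30]]]';python3 go.py 0.4615,-0.128,0.0173; python3 -m crank '[[[1,0,0,0,0,0,30],[1,0,0,0,0,0,30]]]'
```

```text
time_s: 26.72
tool_pos: [0.4605, -0.1281, 0.0176]
tool_rot: [1.308, 1.142, -1.307]
contact_force: [-0.5, 0.6, -1.3]
grip_width: 0.0422
t 26.73 pos [ 0.4605 -0.1281  0.0176] ax x [ 0.001 -0.    -1.   ] y [ 0.991 -0.134  0.001] F [-0.5  0.6 -1.3] w 0.0422 q [ 0.33  0.77 -0.18  2.14  0.48  0.27 -0.4 ]
0.4615,-0.128,0.0173 shift mm [ 0.3  1.  -0.2]
jaw yaw deg -7.72
time_s: 26.98
tool_pos: [0.4606, -0.1282, 0.0173]
tool_rot: [1.309, 1.141, -1.307]
contact_force: [-0.0, 1.5, 5.2]
grip_width: 0.0429
```

Contact. Release and raise, then retreat clear of everything.

```bash
python3 -m crank '[[[0,0,0,0,0,0,85],[0,0,0,0,0,0,85],[0,0,0,0,0,0,85],[0,0,0,0,0,0,85],[-40,0,0,0,0,0,85],[-90,0,0,0,0,0,85],[-140,0,0,0,0,0,85],[-190,0,0,0,0,0,85]]]'; python3 -m crank '[[[0,0,50,0,0,0,85],[0,0,100,0,0,0,85],[0,0,150,0,0,0,85],[0,0,200,0,0,0,85],[0,0,200,0,0,0,85]]]'; python3 - <<'E'
from rig import imaging
from h import *
for n in("top","scene"):
    f=imaging.grab_frame(n); cv2.imwrite(f"pics/{n}_end.png",cv2.resize(f["img"][:,:,::-1],None,fx=1.42,fy=1.42)); print(n);objs(f)
E
```

```text
time_s: 27.98
tool_pos: [0.4597, -0.1282, 0.2079]
tool_rot: [1.308, 1.143, -1.308]
contact_force: [1.3, -0.2, -0.0]
grip_width: 0.0854
time_s: 28.6
tool_pos: [0.4311, -0.3312, 0.2057]
tool_rot: [1.312, 1.138, -1.315]
contact_force: [1.0, 1.0, 0.8]
grip_width: 0.0849
top
[203.  98.] n 825 ztop 0.110 topmean [0.734 0.13 ] circ 0.735 0.131 r0.015 rgb [50 42 42] all [0.712 0.108] [0.754 0.151]
[520. 147.] n 2797 ztop 0.042 topmean [ 0.662 -0.436] circ 0.630 -0.438 r0.094 rgb [179 170 162] all [ 0.528 -0.45 ] [ 0.731 -0.396]
[320. 130.] n 1196 ztop 0.076 topmean [ 0.676 -0.071] circ 0.676 -0.071 r0.029 rgb [49 44 43] all [ 0.645 -0.101] [ 0.704 -0.04 ]
[373. 181.] n 516 ztop 0.063 topmean [ 0.583 -0.158] circ 0.582 -0.157 r0.027 rgb [177 165 145] all [ 0.556 -0.184] [ 0.608 -0.131]
[435. 184.] n 1111 ztop 0.064 topmean [ 0.577 -0.27 ] circ 0.575 -0.270 r0.006 rgb [169 160 154] all [ 0.547 -0.302] [ 0.608 -0.241]
[354. 252.] n 590 ztop 0.080 topmean [ 0.462 -0.126] circ 0.462 -0.126 r0.016 rgb [159  92  19] all [ 0.441 -0.145] [ 0.484 -0.104]
[200. 254.] n 671 ztop 0.114 topmean [0.465 0.1
[... 1416 characters left out ...]
 rgb [64 41 30] all [ 0.442 -0.214] [ 0.474 -0.179]
[194. 241.] n 685 ztop 0.062 topmean [ 0.581 -0.159] circ 0.582 -0.158 r0.027 rgb [211 184 148] all [ 0.556 -0.184] [ 0.609 -0.133]
[133. 250.] n 980 ztop 0.062 topmean [ 0.579 -0.272] circ 0.580 -0.272 r0.006 rgb [182 163 151] all [ 0.547 -0.304] [ 0.609 -0.242]
[ 40. 304.] n 2563 ztop 0.042 topmean [ 0.667 -0.436] circ 0.631 -0.431 r0.093 rgb [215 198 185] all [ 0.529 -0.45 ] [ 0.733 -0.398]
[247. 280.] n 1266 ztop 0.075 topmean [ 0.678 -0.073] circ 0.677 -0.074 r0.029 rgb [60 41 32] all [ 0.649 -0.104] [ 0.709 -0.043]
[368. 290.] n 926 ztop 0.109 topmean [0.736 0.128] circ 0.734 0.128 r0.015 rgb [62 40 32] all [0.715 0.106] [0.757 0.149]
```

View pics/scene_end.png

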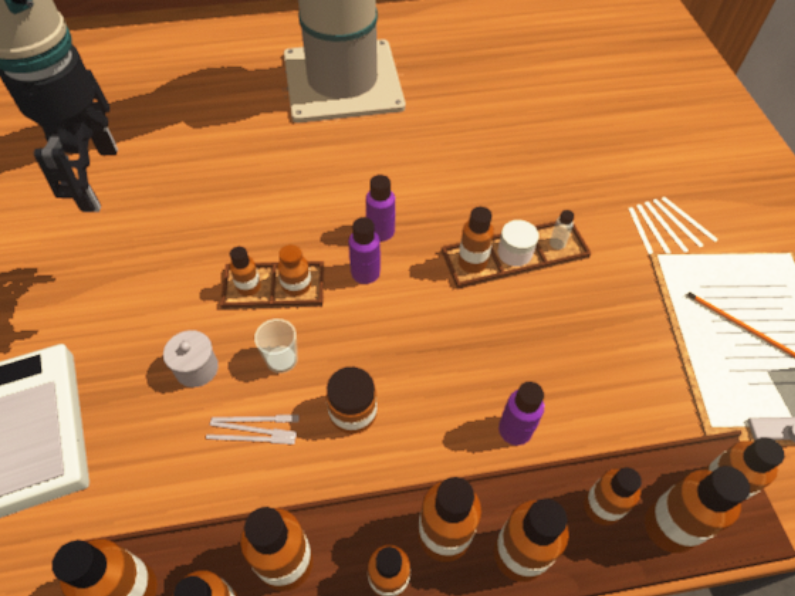

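View pics/top_end.png

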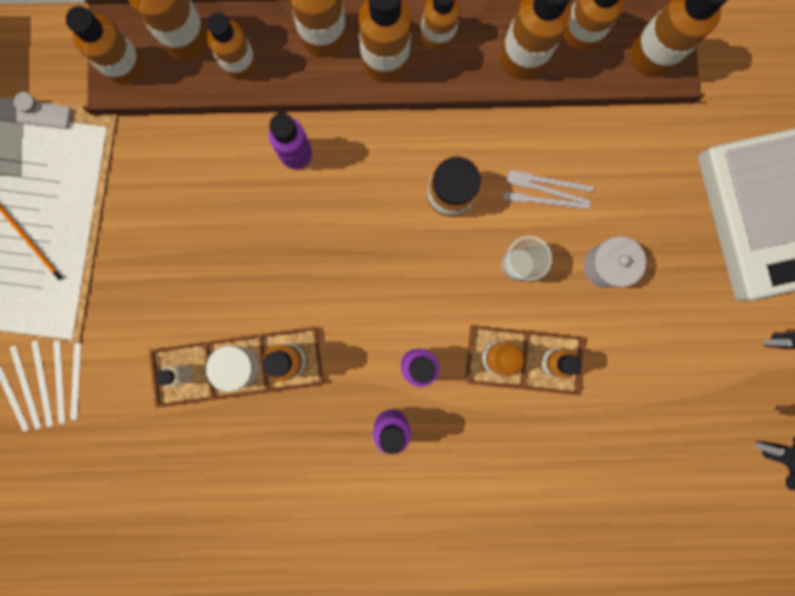

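Both views show the three-tray filled (tall bottle, jar and vial at about 478,240, 519,243 and 562,232 in the scene picture). The two-tray holds the small and stoppered bottles at about 244,270 and 292,270. Everything else is where it was.

```bash
python3 -c "
from rig import ticket
print(ticket.sign_off())"
```

```text
the job is handed in; nothing more can be done
None
```

Both kits are made up and the job is handed in; it took about 29 s of the 115 s.

- **Three-compartment tray:** the tall amber bottle, the cream jar (in the middle) and the clear vial each stand in their own compartment.
- **Two-compartment tray:** the black-capped small bottle and the stoppered bottle each stand in their own compartment.

**Last checks, from both cameras:**
- All five items are upright, with centres within about 3 mm of the compartment centres. Their tops read 3–5 mm higher than on the table, which matches standing on the 4 mm cork floor.
- The pot, wide jar, glass cup and purple look-alikes measure the same as at the start, to within 1–2 mm.
- The highest force I read was about 21 N, while pressing the jar down. The gripper is open and clear of everything.

No check failed; the two cameras differ by about 2 mm, which is the stated calibration error.

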